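# Feed two nuts from the star-wheel feeder with its gated lever

### The arm

A 7-joint arm with a two-finger parallel gripper is mounted at the origin on a cart in front of the work surface, level with it; the furniture and walls round the work are solid. World frame = base frame: x ahead of the robot, y to its left, z up, the work surface at z = 0. Lengths are in m, angles in rad, forces in N, time in s.
With the tool pointing down it reaches from about 0.35 to 0.9 m from the base axis. Payload 8.1 kg.
Tool frame: the origin (TCP) lies midway between the tips of the shut fingers; the grasp point (between the pads) lies 19 mm behind it; x points along the fingers, z is the direction in which the jaws open and shut, and the axes are right-handed (so a half turn about x gives the same grasp; the last joint's range is limited). The gripper opens to 92 mm and grips with 3 to 60 N. Pads are 19 mm wide; open, the fingers measure 130 mm over their backs; the gripper's body (75 mm by 190 mm) begins 47 mm behind the grasp point.
Start: joints at [1.176, 0.434, 0.025, 1.573, -0.012, 1.134, -0.075], TCP at [0.18, -0.599, 0.227] pointing down, gripper open.
Joint ranges: [-2.62, 2.62], [-0.44, 2.09], [-1.27, 1.32], [0.08, 2.57], [-1.32, 4.46], [0.12, 2], [-2.74, 2.74]. Speed limits (rad/s): [2.22, 2.22, 3.01, 3.01, 3.14, 3.14, 3.14].

### API

Orientations are given as a rotation vector (axis times angle).
In Python, from cell import arm gives the robot as it stands. The module is installed in compiled form; this text tells all that it offers.
- The arm moves only by the tool move_arm, never from a script. Its argument "steps" is text: rows parted by semicolons, each of 5 numbers parted by spaces: the shift along the tool's x, y, z in m, then the turn about the tool's x in rad, then the closure in counts, from 0 (fully open) to 255 (shut). A call has 1 to 10 rows; each row is the pose to reach, as a shift and turn from the pose commanded when the call began, along the tool's axes at that moment; what a row does not reach only later rows make up. A row lasts 1/12 s, in which the tool goes at most 41.7 mm and 7.16 degrees, less where a joint would pass 70% of its speed; a pose out of reach is approached as far as the arm can. A call with a gripper value outside its range is refused whole. The fingers move at their own pace and stop on an object; "squeeze" is the grip in N (left out, the last holds). Time passes only in rows, so rows that repeat a pose let the fingers close. It gives the time, the measured TCP pose, the force and the opening at its end, in the units of the state.
- arm.observe(): the state, without advancing time (a new reading comes with each control period).
- arm.get_image(name): name is "scene" or "top"; returns a dict with "img" (420x560x3 uint8, blue, green, red), "z_map" (420x560 float32, m along the optical axis (not along the pixel's ray), 0 where there is no reading), "vfov" (degrees; the focal length in pixels is half the picture's height over the tangent of half this angle, whatever the lens; pixels are square), "cx", "cy" (the principal point, pixels), "extrinsics" (4x4, takes a point from camera to world coordinates). Camera axes: x right, y up, looking along -z (the intrinsics and any distortion apply to the point x, -y, -z); pixel columns grow to the right and rows downward; lengths in m; the calibration is good to about 2 mm. A picture is of the moment at which its call begins.
- arm.sign_off(): hands the job in, once; it reports no verdict.
The state is a dict: "clock": time; "joints": joint angles; "dq": joint speeds; "joint_efforts": joint torques, N m; "position": TCP position; "ee_rot": TCP orientation; "force": force on the tool from outside, world axes, zero at the start; "ft_torque": the same for the moment, N m; "width": opening from 0.0 (shut) to 1.0 (fully open).
Only numpy, scipy, OpenCV 4.12 (cv2) and the standard library are available. Lean on these libraries where they do the work, as an engineer would, in place of code of your own. Each camera call takes 0.05 s, during which the arm holds its last target.

### The job

Set the catch tray flat on the bench with its pan squarely under the spout of the nut feeder, then guide the feeder's black-knobbed lever through the whole zigzag gate, from the slot at one end by way of the middle slot to the very end of the last slot, so that two nuts drop into the tray one after the other. Leave the lever pushed fully outward in the last slot, the tray under the spout with the two nuts in it and the third nut still in the wheel, and do not disturb the pliers, the angle bracket or the wood offcut.

Things in the scene. Friction and masses are not known exactly. Their poses are not given: they have to be found in the camera images.
- feeder: Nut feeder, fixed to the bench. Origin on the bench below the wheel's upright axle; at yaw 0 x points away from the robot, y left. Grey deck, top 54 mm up, x -153..85, y -88..88 mm, on legs (feet 26 mm wide) at x -143 and 75, y +-78 mm. A round wall (radius 75 mm, top 71 mm) holds a white star wheel of 10 pockets. The gate is a dark plate (top 66 mm up) on the robot's side.
- outlet (a point): Centre of the lower mouth of the square spout (40 mm outside) under the deck, where the nuts drop out: at feeder x 0, y -54 mm, 36 mm above the bench, so the tray's pan passes below it, coming in between the legs from the feeder's -y side (its right).
- gate_first (a point): Inner end of the first slot (pin centre), 92 mm from the axle at 144 deg (angles about the axle from feeder +x, counter-clockwise from above); gate top height. The lever starts in this slot, which runs straight outward to radius 117 mm; from there an arc of radius 117 mm leads to the middle slot. The channel is 12 to 16 mm wide; the lever's steel pin, 10 mm thick, runs in it.
- gate_middle (a point): Middle of the middle slot, 104.5 mm from the axle at 180 deg. The slot is radial: the channel enters it at radius 117 mm (outer end) and leaves it at radius 92 mm (inner end), from where an arc of radius 92 mm leads on to the last slot.
- gate_last (a point): Outer, closed end of the last slot (pin centre there), 117 mm from the axle at 216 deg. The channel enters this radial slot at radius 92 mm; from there it runs straight outward.
- wheel (a joint): Turn of the star wheel and of the arm that carries the lever, rad, counter-clockwise from above: 0 with the lever in the first slot (arm at 144 deg), 0.628 in the middle slot, 1.257 in the last. Stays where it is left; 1 to 2 N at the knob turns it. At 0.628 the first nut's pocket is over the opening, at 1.257 the second's.
- lever (a joint): Slide of the lever along the wheel's arm, m: 0 with the pin 92 mm from the axle, 0.025 at 117 mm; grows outward, away from the axle. Stays where it is left; 1 to 2 N moves it. The gate's end walls stop it at about -0.002 and 0.027.
- knob (a point): Middle of the lever's round black knob, on its axis (straight above the pin), 108 mm above the bench. Knob upright, up to 25 mm in diameter, from 87 to 125 mm above the bench, tapered in its lowest 9 mm; it keeps its height and stays upright. The arm below it reaches up to 87 mm. The knob turns with the arm, not on its pin.
- tray: Catch tray of sheet steel, loose, about 0.15 kg: square open pan 66 x 66 mm, 26 mm high, 3 mm walls, with a straight wooden handle. Origin at the underside of the pan's centre. The handle runs along the tray's -y axis from y = -35 to -145 mm, is 14 mm wide (x) and reaches from 2 to 20 mm above the bench.
- tray_floor (a point): Centre of the pan's inner floor, 3 mm above its underside.
- tray_handle (a point): Point on the handle's centre line, 112 mm from the pan's centre along -y and 11 mm above the underside: gripped here, across the handle, the tray goes under the spout with the gripper 78 mm clear of the deck's edge.
- nut_a: M12 steel nut, 22 mm across, 10 mm high, origin at its underside's centre. Lies flat in the wheel's pocket just before the opening; drops first.
- nut_b: The same kind of nut, in the next pocket; drops second.
- nut_c: The same kind of nut, in the pocket after that; must stay in the wheel.
- pliers: Pliers with red grips, 160 mm long, lying on the bench at the far right: a bystander.
- angle_bracket: Bent steel bracket, 60 x 40 x 50 mm, standing on the bench at the right: a bystander.
- offcut_2: Small beech offcut, 60 x 85 x 24 mm, lying on the bench near the vice: a bystander.
There are look-alikes about, which are no part of the job. Leave any blue look-alike of the tray alone.

How it is judged:
On the way, in this order (a step that is already met when the one before it is completed fails the run):
1. the tray stands flat on the bench with its pan under the spout (centre within 22 mm of the spout's) while both nuts are still in the wheel (horizontal distance between tray_floor and outlet below 0.022 m and height (world z) of tray below 0.008 m and angle between tray's own z axis and vertical below 0.15 rad and z of nut_a in the frame of feeder between 0.049 and 0.065 m and horizontal distance between each of nut_a, nut_b and feeder below 0.075 m and z of nut_b in the frame of feeder between 0.049 and 0.065 m), for 0.2 s.
2. the first nut lies in the tray while the second is still in the wheel (horizontal distance between nut_a and tray_floor below 0.037 m and z of nut_a in the frame of tray between -0.005 and 0.03 m and z of nut_b in the frame of feeder between 0.049 and 0.065 m and horizontal distance between nut_b and feeder below 0.075 m), for 0.2 s.
3. the lever is in the last slot and the second nut lies in the tray (horizontal distance between nut_b and tray_floor below 0.037 m and z of nut_b in the frame of tray between -0.005 and 0.03 m and value of joint wheel above 1.2 rad and value of joint lever above 0.019 m), for 0.2 s.
At the end, for the whole second after the job is handed in: Lever in the last slot (wheel joint 1.20 to 1.32 rad) and pushed outward there (lever joint over 0.019 m); nut_a and nut_b at rest in the tray's pan; nut_c still in the wheel; the tray at rest, flat on the bench, its pan's centre within 22 mm of the spout's centre, seen from above (all of step 3 and horizontal distance between nut_a and tray_floor below 0.037 m and z of nut_a in the frame of tray between -0.005 and 0.03 m and z of nut_c in the frame of feeder between 0.049 and 0.065 m and horizontal distance between nut_c and feeder below 0.075 m and horizontal distance between tray_floor and outlet below 0.022 m and height (world z) of tray below 0.008 m and angle between tray's own z axis and vertical below 0.15 rad and value of joint wheel below 1.32 rad and linear speed of each of nut_a, nut_b, tray below 0.02 m/s); the robot touches nothing.
It fails at once if the pliers, the angle bracket or the offcut are moved by more than 30 mm (distance of any of pliers, angle_bracket, offcut_2 from where it was at the start of the episode above 0.03 m).
It fails at once if the third nut leaves the wheel (z of nut_c in the frame of feeder below 0.04 m).
It also fails if it takes over 51 s, if anything falls off the work surface, if the arm or the gripper's body presses on something with over 40 N, if the wrist force passes 120 N, or if a joint passes its speed limit or range.

## Working session

There is one attempt and no reset: what is moved stays moved. The work goes in short steps, Python scripts to look and compute and a tool call to move; the robot and the scene stay as the last step left them, time stands still between calls to the robot, and variables do not carry over. Pictures are saved under pics/ and viewed, and the job is handed in when it is done.

Besides the shell and the picture viewer there is one more tool, called after ">>>" by a JSON object that holds its "fn" and its "kwargs". move_arm: Moves the arm, as the interface text tells. Its arguments: {"type":"object","properties":{"steps":{"type":"string"},"squeeze":{"type":"number"}},"required":["steps"]}

```bash
mkdir -p pics; ls
cat > h.py <<'E'
from cell import arm
import numpy as np, cv2
from scipy.spatial.transform import Rotation as R
def K(d):
    f=d["img"].shape[0]/2/np.tan(np.radians(d["vfov"])/2); return f,d["cx"],d["cy"]
def ray(d,u,v):
    f,cx,cy=K(d); c=np.array([(u-cx)/f,-(v-cy)/f,-1.]); E=np.array(d["extrinsics"]); return E[:3,3],E[:3,:3]@c
def onz(d,u,v,z):
    o,r=ray(d,u,v); return o+r*(z-o[2])/r[2]
def proj(d,p):
    f,cx,cy=K(d); E=np.array(d["extrinsics"]); c=E[:3,:3].T@(np.array(p)-E[:3,3]); return cx+f*c[0]/-c[2], cy-f*c[1]/-c[2]
def cloud(d):
    f,cx,cy=K(d); E=np.array(d["extrinsics"]); z=d["z_map"]; v,u=np.mgrid[:z.shape[0],:z.shape[1]]
    P=np.stack([(u-cx)/f*z,-(v-cy)/f*z,-z],-1); return P@E[:3,:3].T+E[:3,3]
E
python3 - <<'E'
from h import *
s=arm.observe();print(s)
for n in("scene","top"):
    d=arm.get_image(n);cv2.imwrite(f"pics/{n}0.png",d["img"]);np.savez(f"{n}0.npz",**d)
    print(n,{k:v for k,v in d.items() if k not in("img","z_map")})
E
```

```text
pics
{'clock': 0.0, 'joints': array([ 1.17639709,  0.43521965,  0.02492185,  1.57408284, -0.01156312,
        1.1340009 , -0.07509185]), 'dq': array([-6.02328190e-04, -4.20867621e-05, -1.77760847e-04, -5.66941786e-04,
        9.58003104e-04,  3.74691478e-04,  1.05428879e-03]), 'joint_efforts': array([-1.02647733e-03, -6.67851448e+01,  9.84785222e-01, -3.14460862e+01,
       -6.04940462e-02,  4.30192868e-02,  1.76843860e-04]), 'position': array([ 0.17961383, -0.5981059 ,  0.22595197]), 'ee_rot': array([ 0.99247164,  1.33460446, -0.99113084]), 'force': array([0.63912667, 0.49015166, 0.19192607]), 'ft_torque': array([-0.00258394, -0.00731719, -0.01843841]), 'width': 1.00069777857034}
scene {'vfov': 51.18162775043794, 'cx': 280.4146136248121, 'cy': 216.84907511530602, 'extrinsics': array([[-0.76085302,  0.48691967, -0.4289661 ,  0.05769521],
       [-0.64891499, -0.56736511,  0.50695776,  0.4973617 ],
       [ 0.00346731,  0.66408287,  0.74765093,  0.93302684],
       [ 0.        ,  0.        ,  0.        ,  1.        ]])}
top {'vfov': 51.20487977514807, 'cx': 272.46717194269354, 'cy': 206.10944973992355, 'extrinsics': array([[-0.10934857,  0.9669098 , -0.23049582,  0.34336994],
       [-0.99399933, -0.10703636,  0.02255096, -0.08117422],
       [-0.00286669,  0.23157861,  0.97281197,  0.96206552],
       [ 0.        ,  0.        ,  0.        ,  1.        ]])}
```

View pics/scene0.png

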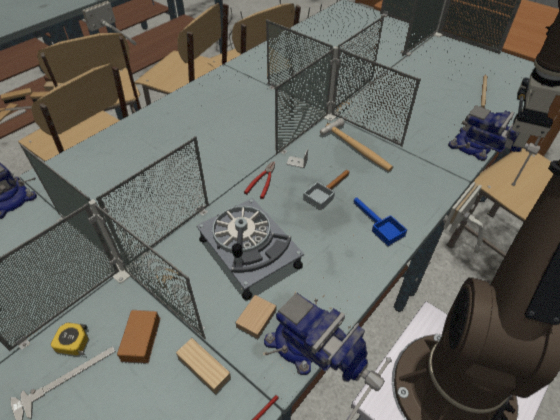

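View pics/top0.png

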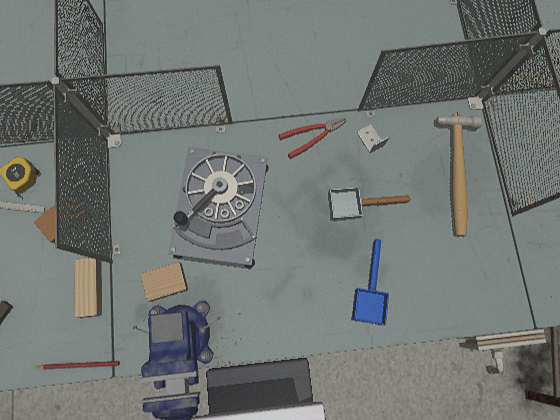

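The top view shows the feeder with its wheel axle near (220,185), knob at (180,218) and nuts at about (210-240,212). The steel tray's pan is at (345,204) with the handle to (409,199), and there is a blue look-alike at (370,305).

Run:
```python
from h import *
for n in("top","scene"):
    d=dict(np.load(f"{n}0.npz"));P=cloud(d);Z=P[...,2];img=d["img"]
    print(n,"bench z med",np.median(Z[(abs(Z)<.02)&(P[...,0]>.3)&(P[...,0]<.9)]))
    # feeder region deck
    X,Y=P[...,0],P[...,1]
    roi=(X>.25)&(X<.75)&(Y>-.2)&(Y<.35)
    m=((abs(Z-.054)<.008)&roi).astype(np.uint8)
    k,l,st,c=cv2.connectedComponentsWithStats(m)
    for i in np.argsort(-st[1:,4])[:3]+1: print("deck comp",st[i],P[l==i].reshape(-1,3).mean(0))
    m=((Z>.03)&(Z<.14)&roi).astype(np.uint8)
    k,l,st,c=cv2.connectedComponentsWithStats(m)
    for i in np.argsort(-st[1:,4])[:4]+1:
        q=P[l==i]; r=cv2.minAreaRect((q[:,:2]*1000).astype(np.float32));print(st[i],r)
    # tray
    m=((Z>.008)&(Z<.04)&(X>.25)&(X<.8)&(Y<-.08)&(Y>-.6)).astype(np.uint8)
    k,l,st,c=cv2.connectedComponentsWithStats(m)
    for i in np.argsort(-st[1:,4])[:6]+1:
        q=P[l==i]; r=cv2.minAreaRect((q[:,:2]*1000).astype(np.float32));print("low",st[i],r,q[:,2].mean(),img[l==i].mean(0))
d=dict(np.load("top0.npz"))
cv2.imwrite("pics/topz.png",cv2.resize(d["img"][135:275,140:440],None,fx=2.6,fy=2.6,interpolation=cv2.INTER_CUBIC))
```

```text
top bench z med 0.0003403138680496687
deck comp [ 176  147   92   90 1811] [ 0.61842157 -0.00974687  0.05461966]
deck comp [ 168  229   88   37 1388] [0.47717008 0.034674   0.05461045]
deck comp [177 222  74  23 599] [0.51438493 0.02398456 0.05470168]
[ 168  147  100  119 8824] ((575.6985473632812, 11.699630737304688), (176.99465942382812, 239.02401733398438), 75.76962280273438)
[  75  125   33  193 3276] ((560.3868408203125, 280.4366760253906), (69.85557556152344, 380.3087158203125), 81.38301849365234)
[ 133  311   67   69 3176] ((310.02227783203125, 138.08895874023438), (120.29827117919922, 137.0000457763672), 0.31203410029411316)
[200 317  21  16  62] ((330.0292053222656, 51.135032653808594), (9.394970893859863, 48.983455657958984), 26.3024845123291)
low [ 436  112   46  124 1839] ((597.942138671875, -547.6129760742188), (97.96529388427734, 284.69732666015625), 88.27718353271484) 0.02166368980842894 [ 95.15116911 120.77868407 140.31430125]
low [357  90 119  21 698] ((780.0668334960938, -463.2061767578125), (7.108047008514404, 273.3077087402344), 0.7672098875045776) 0.0230660550909
[... 1980 characters left out ...]
.2401428222656), (181.98590087890625, 69.25666809082031), 89.92668914794922) 0.019064346593985988 [77.66521739 86.78043478 93.74130435]
low [275 108  51  46 330] ((779.8197021484375, -463.0064697265625), (12.172307014465332, 273.67620849609375), 0.9540526866912842) 0.023037408694403422 [77.6        82.09393939 78.58787879]
low [244 161  31  37 238] ((736.0260009765625, -217.98690795898438), (60.84883117675781, 160.72219848632812), 22.37705421447754) 0.010869702070089375 [ 65.07563025  71.44957983 129.28571429]
low [303 153   5  14  30] ((679.1279907226562, -357.5907287597656), (2.7777042388916016, 44.6096305847168), 21.021209716796875) 0.0219633577122475 [74.03333333 77.1        76.63333333]
```

View pics/topz.png

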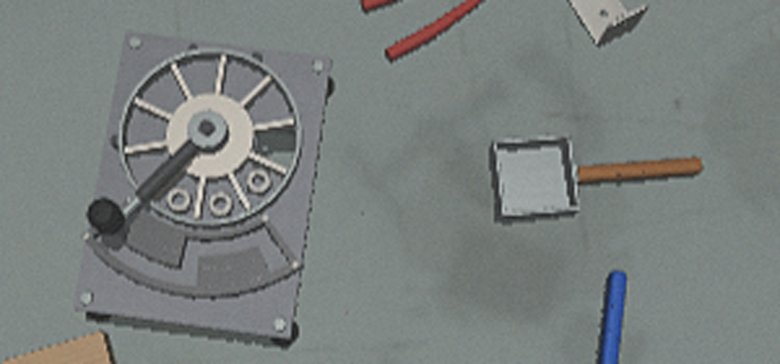

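The top crop shows the deck rectangle, the three nuts and the steel tray with its handle pointing right (world −y). I'll refine the axle, knob and handle positions.

Run:
```python
from h import *
for n in("top","scene"):
    d=dict(np.load(f"{n}0.npz"));P=cloud(d);X,Y,Z=P[...,0],P[...,1],P[...,2]
    m=(abs(X-.55)<.05)&(abs(Y-.075)<.05)&(Z>.119)&(Z<.14); q=P[m]; print(n,"knob top",len(q),q.mean(0),(q.min(0)+q.max(0))/2,np.ptp(q,0))
    m=(abs(X-.61)<.03)&(abs(Y-.004)<.03)&(Z>.075); q=P[m]; print("hub z hist",np.histogram(q[:,2],8))
    m=(np.hypot(X-.6085,Y-.004)<.06)&(Z>.086);q=P[m];print("hub",len(q),q.mean(0),q.max(0),q.min(0))
    hsv=cv2.cvtColor(d["img"],cv2.COLOR_BGR2HSV)
    m=(Z>.010)&(Z<.03)&(X>.5)&(X<.62)&(Y<-.305)&(Y>-.42); q=P[m][:,:2].astype(np.float32)
    l=cv2.fitLine(q,cv2.DIST_HUBER,0,.01,.01).ravel();print("handle line",len(q),l,np.degrees(np.arctan2(l[1],l[0])),q.min(0),q.max(0))
    m=(Z>.018)&(Z<.035)&(X>.48)&(X<.64)&(Y>-.302)&(Y<-.2); q=P[m][:,:2].astype(np.float32); print("pan",len(q),cv2.minAreaRect(q*1000))
    # wall ring
    m=(Z>.066)&(Z<.077)&(abs(np.hypot(X-.6085,Y-.004)-.074)<.01)&(X>.6); q=P[m]
    A=np.c_[2*q[:,:2],np.ones(len(q))];s=np.linalg.lstsq(A,(q[:,:2]**2).sum(1),rcond=None)[0];print("ring",len(q),s[:2],np.sqrt(s[2]+s[0]**2+s[1]**2))
s=arm.observe();print(R.from_rotvec(s["ee_rot"]).as_matrix().round(3))
```

```text
top knob top 115 [0.54008677 0.0829957  0.12400869] [0.54099159 0.08321012 0.12501773] [0.02333962 0.02219012 0.01088044]
hub z hist (array([ 6, 10, 13, 38, 90, 84, 17, 10]), array([0.07501389, 0.0778246 , 0.08063532, 0.08344604, 0.08625675,
       0.08906747, 0.09187819, 0.09468891, 0.09749962]))
hub 234 [0.60181569 0.010366   0.08932999] [0.62359706 0.0501586  0.09749962] [ 0.56951046 -0.01150943  0.08602369]
handle line 303 [ 0.02373575  0.99971825  0.55238295 -0.35579604] 88.63991 [ 0.5448614  -0.40768513] [ 0.56114376 -0.30583844]
pan 253 ((555.9163208007812, -265.96539306640625), (71.09651184082031, 66.89334106445312), 87.76459503173828)
ring 312 [0.60870692 0.00356006] 0.07167867130072877
scene knob top 73 [0.53929106 0.08636841 0.12401809] [0.5412523  0.08585919 0.12393395] [0.02274263 0.02486862 0.00918879]
hub z hist (array([ 8,  5,  6, 24, 40, 51, 15,  6]), array([0.07510732, 0.07782767, 0.08054803, 0.08326838, 0.08598874,
       0.08870909, 0.09142945, 0.0941498 , 0.09687016]))
hub 127 [0.60191669 0.01242093 0.08949587] [0.62389183 0.05139311 0.09687016] [ 0.56789332 -0.00917164  0.08601432]
handle line 124 [ 0.03025733  0.9995421   0.55081475 -0.3398407 ] 88.26611 [ 0.5450352 -0.4092223] [ 0.56101996 -0.30638623]
pan 191 ((555.8040771484375, -263.98675537109375), (70.0580062866211, 69.51988220214844), 89.12727355957031)
ring 203 [0.60918662 0.00441761] 0.07135820876684881
[[-0.001  0.958  0.288]
 [ 0.001  0.288 -0.958]
 [-1.    -0.    -0.001]]
```

Measured: axle (0.609, 0.004), feeder yaw −14°. The knob is at 144° and r≈105 mm, so it checks out in the first slot. The tray's pan centre is (0.555, −0.264), yaw −1.6°. I'm moving above the handle.

>>> {"fn": "move_arm", "kwargs": {"steps": "0 0.042 -0.01 -0.12 40;0 0.084 -0.02 -0.24 80;0.02 0.125 -0.03 -0.36 80;0.04 0.166 -0.042 -0.48 80;0.06 0.207 -0.052 -0.6 80;0.08 0.247 -0.062 -0.72 80;0.1 0.287 -0.072 -0.84 80;0.12 0.327 -0.082 -0.96 80;0.12 0.367 -0.092 -1.08 80;0.12 0.4 -0.1 -1.2 80", "squeeze": 25}}

```text
clock: 0.93
position: [0.5164, -0.3967, 0.1063]
ee_rot: [0.059, 1.573, -0.057]
force: [0.1, -0.6, -0.3]
width: 0.686
```

```bash
cat >> h.py <<'E'
def rel(p,yawz=None,s=None):
    s=s or arm.observe(); M=R.from_rotvec(s["ee_rot"]).as_matrix(); t=M.T@(np.array(p)-s["position"])
    a=np.degrees(np.arctan2(M[1,2],M[0,2])); tr=None
    if yawz is not None: tr=-np.radians((yawz-a+180)%360-180)
    print("pos",s["position"].round(4),"jawyaw",a.round(2),"rel",t.round(4),"turn",None if tr is None else round(tr,4),"F",s["force"].round(1),"w",round(s["width"],3),"t",round(s["clock"],2),"j7",s["joints"][6].round(2))
    return t,tr
E
python3 -c "
from h import *
rel([.552,-.376,.10],-1.6); rel([.552,-.376,.004],-1.6)"
```

```text
pos [ 0.5164 -0.3967  0.1063] jawyaw -4.24 rel [0.0062 0.0232 0.034 ] turn -0.046 F [ 0.1 -0.6 -0.3] w 0.686 t 0.93 j7 0.32
pos [ 0.5164 -0.3967  0.1063] jawyaw -4.24 rel [0.1022 0.0231 0.0343] turn -0.046 F [ 0.1 -0.6 -0.3] w 0.686 t 0.93 j7 0.32
```

>>> {"fn": "move_arm", "kwargs": {"steps": "0 0.012 0.018 -0.046 80;0 0.012 0.018 -0.046 80;0 0.012 0.018 -0.046 80;0 0.012 0.018 -0.046 80"}}

```text
clock: 1.27
position: [0.5342, -0.3887, 0.1082]
ee_rot: [0.027, 1.572, -0.028]
force: [-0.3, -0.5, 0.7]
width: 0.687
```

```bash
python3 -c "
from h import *
rel([.552,-.376,.10],-1.6); rel([.552,-.376,.004],-1.6)
d=arm.get_image('top');cv2.imwrite('pics/t1.png',d['img'])"
```

```text
pos [ 0.5342 -0.3887  0.1082] jawyaw -2.01 rel [0.0082 0.0133 0.0173] turn -0.0072 F [-0.3 -0.5  0.7] w 0.687 t 1.27 j7 0.33
pos [ 0.5342 -0.3887  0.1082] jawyaw -2.01 rel [0.1042 0.0133 0.0175] turn -0.0072 F [-0.3 -0.5  0.7] w 0.687 t 1.27 j7 0.33
```

View pics/t1.png

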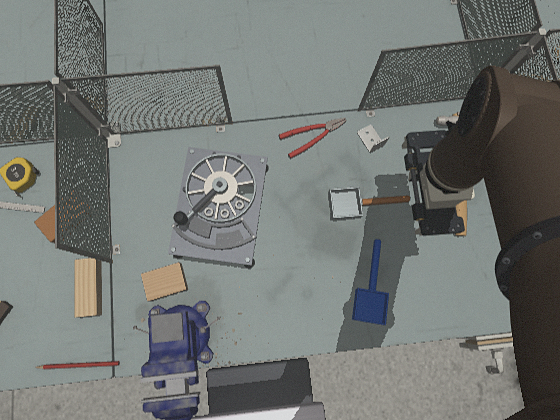

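The gripper is above the handle end at (400,200), and nothing has moved. Descending around the handle.

>>> {"fn": "move_arm", "kwargs": {"steps": "0.02 0.013 0.0175 -0.007 80;0.05 0.013 0.0175 -0.007 80;0.075 0.013 0.0175 -0.007 80;0.09 0.013 0.0175 -0.007 80;0.1 0.013 0.0175 -0.007 80;0.1 0.013 0.0175 -0.007 80;0.1 0.013 0.0175 -0.007 80"}}

```text
clock: 1.9
position: [0.5527, -0.3762, 0.0089]
ee_rot: [0.021, 1.571, -0.022]
force: [-0.1, 0.4, 0.7]
width: 0.686
```

```bash
python3 -c "
from h import *
rel([.552,-.376,.005],-1.6)
d=arm.get_image('scene');cv2.imwrite('pics/s2.png',cv2.resize(d['img'][100:300,230:450],None,fx=2.7,fy=2.7))"
```

```text
pos [ 0.5527 -0.3762  0.0089] jawyaw -1.59 rel [ 0.0039  0.0002 -0.0007] turn 0.0001 F [-0.1  0.4  0.7] w 0.686 t 1.9 j7 0.27
```

View pics/s2.png

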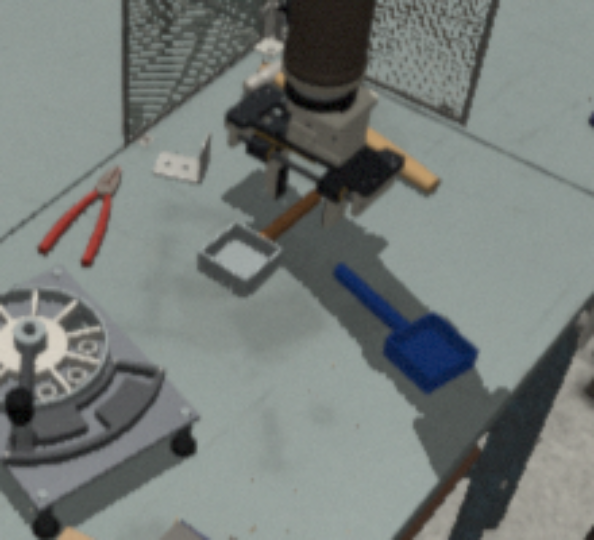

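The fingers straddle the handle at about (310,205) in the crop. I'll go 4 mm lower and close.

>>> {"fn": "move_arm", "kwargs": {"steps": "0.004 0 0 0 80;0.004 0 0 0 140;0.004 0 0 0 255;0.004 0 0 0 255;0.004 0 0 0 255;0.004 0 0 0 255;0.004 0 0 0 255;0.004 0 0 0 255;0.004 0 0 0 255", "squeeze": 25}}

```text
clock: 2.7
position: [0.5533, -0.3752, 0.0045]
ee_rot: [0.02, 1.571, -0.02]
force: [0.7, -0.3, 1.0]
width: 0.154
```

```bash
python3 -c "
from h import *
rel([.552,-.376,.005],-1.6)"
```

```text
pos [ 0.5533 -0.3752  0.0045] jawyaw -1.49 rel [-0.0005 -0.0008 -0.0013] turn 0.0019 F [ 0.7 -0.3  1. ] w 0.154 t 2.7 j7 0.26
```

Grip at 14 mm matches the handle. I'm lifting 3 mm and carrying the tray in.

>>> {"fn": "move_arm", "kwargs": {"steps": "-0.003 0 0 0 255;-0.004 0.02 0 0.07 255;-0.004 0.05 0.002 0.15 255;-0.004 0.08 0.004 0.218 255;-0.004 0.11 0.005 0.218 255;-0.004 0.135 0.006 0.218 255;-0.004 0.15 0.007 0.218 255;-0.004 0.15 0.007 0.218 255;-0.004 0.15 0.007 0.218 255", "squeeze": 40}}

```text
clock: 3.45
position: [0.5645, -0.2251, 0.0087]
ee_rot: [0.19, 1.562, -0.191]
force: [0.4, -0.2, -1.8]
width: 0.151
```

```bash
cat > tray.py <<'E'
from h import *
import sys
for n in("top","scene"):
    d=arm.get_image(n);P=cloud(d);X,Y,Z=P[...,0],P[...,1],P[...,2]
    m=(Z>.012)&(Z<.045)&(X>.48)&(X<.66)&(Y>-.24)&(Y<-.02); q=P[m]; print(n,"pan",len(q),cv2.minAreaRect(q[:,:2].astype(np.float32)*1000),np.percentile(q[:,2],[10,90]))
    cv2.imwrite(f'pics/{sys.argv[1]}_{n}.png',cv2.resize(d['img'][120:320,150:450],None,fx=2.6,fy=2.6))
rel([.5691,-.1561,.005],-14)
E
python3 tray.py a
```

```text
top pan 426 ((589.7696533203125, -119.87187957763672), (152.18431091308594, 67.27046203613281), 75.81387329101562) [0.0171775  0.03136318]
scene pan 436 ((585.2415161132812, -140.60557556152344), (194.1970672607422, 70.3097152709961), 80.2890625) [0.01591531 0.03435897]
pos [ 0.5639 -0.2274  0.0085] jawyaw -14.08 rel [ 0.0034  0.0704 -0.0123] turn -0.0013 F [ 0.6 -0.9 -2.5] w 0.148 t 3.55 j7 -0.14
```

View pics/a_top.png

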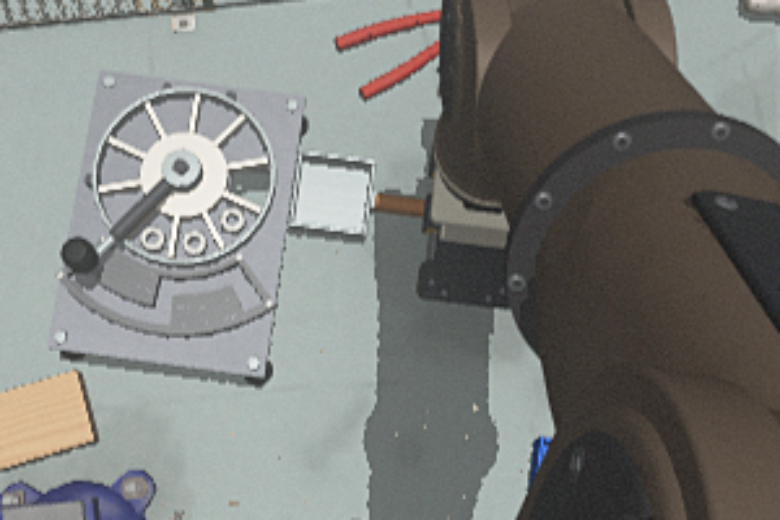

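View pics/a_scene.png

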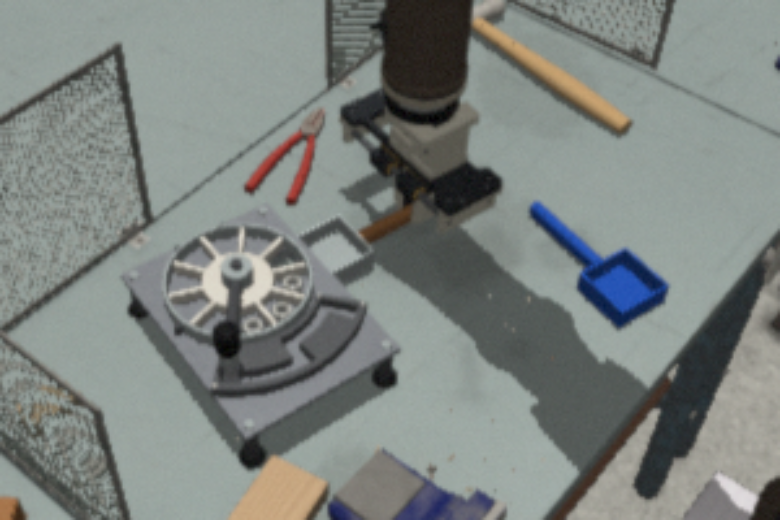

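The tray is held level and lined up beside the deck, pan at (335,195) in the top crop, with nothing touched. Sliding it in and setting it down.

>>> {"fn": "move_arm", "kwargs": {"steps": "0 0.015 -0.006 0 255;0 0.03 -0.012 0 255;0 0.05 -0.0123 0 255;0 0.065 -0.0123 0 255;0 0.07 -0.0123 0 255;0 0.07 -0.0123 0 255;0.0035 0.07 -0.0123 0 255;0.0035 0.07 -0.0123 0 255;0.0035 0.07 -0.0123 0 255"}}

```text
clock: 4.3
position: [0.569, -0.1566, 0.0049]
ee_rot: [0.193, 1.562, -0.194]
force: [-0.9, -0.3, -0.8]
width: 0.146
```

```bash
python3 tray.py b
```

```text
top pan 135 ((595.265625, -85.60758209228516), (70.15635681152344, 48.16566848754883), 28.667482376098633) [0.0156755  0.02467502]
scene pan 183 ((592.9589233398438, -110.61811828613281), (128.45635986328125, 44.111324310302734), 53.35536575317383) [0.01533964 0.04055876]
pos [ 0.5688 -0.156   0.0049] jawyaw -14.08 rel [-0.0001 -0.      0.0003] turn -0.0014 F [-0.7 -1.6 -0.7] w 0.151 t 4.4 j7 -0.26
```

View pics/b_top.png

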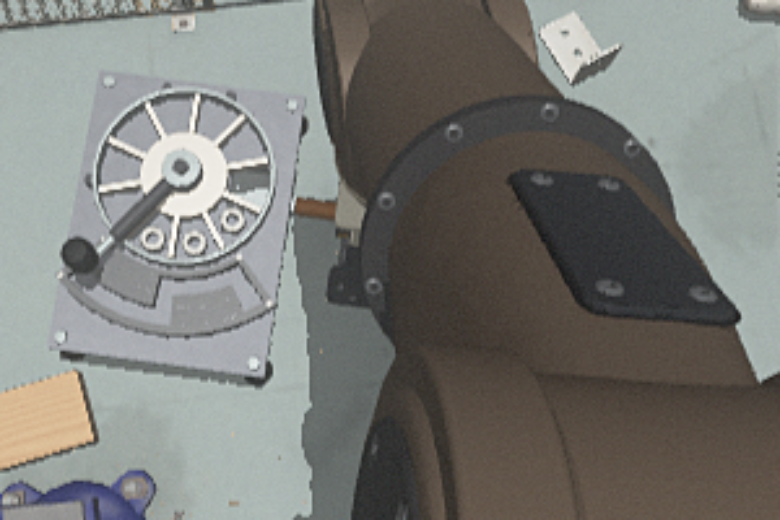

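The pan is under the deck and only the handle shows at (315,207). Releasing and rising.

>>> {"fn": "move_arm", "kwargs": {"steps": "0 0 0 0 200;0 0 0 0 120;0 0 0 0 80;0 0 0 0 80;0 0 0 0 80;-0.01 0 0 0 80;-0.04 0 0 0 80;-0.08 0 0 0 80;-0.12 0 0 0 80;-0.16 0 0 0 80"}}

```text
clock: 5.23
position: [0.5688, -0.1543, 0.1675]
ee_rot: [0.191, 1.562, -0.191]
force: [0.2, -0.3, -0.3]
width: 0.684
```

```bash
python3 tray.py c
python3 - <<'E'
from h import *
d=arm.get_image("top");P=cloud(d);X,Y,Z=P[...,0],P[...,1],P[...,2]
hsv=cv2.cvtColor(d["img"],cv2.COLOR_BGR2HSV)
m=(Z>.01)&(Z<.03)&(X>.48)&(X<.66)&(Y>-.3)&(Y<-.085)&(hsv[...,1]>80)
q=P[m][:,:2].astype(np.float32);print(len(q),q.min(0),q.max(0));l=cv2.fitLine(q,cv2.DIST_HUBER,0,.01,.01).ravel();print(l,np.degrees(np.arctan2(l[1],l[0])))
rel([.541,.0845,.15],-50)
rel([.541,.0845,.15],0)
E
```

```text
top pan 112 ((595.8665161132812, -83.2479476928711), (68.41212463378906, 41.555267333984375), 31.428367614746094) [0.01614376 0.02331874]
scene pan 180 ((584.3280029296875, -116.10958862304688), (150.26446533203125, 30.806270599365234), 62.73942565917969) [0.01485756 0.03843775]
pos [ 0.5732 -0.1549  0.1729] jawyaw -13.98 rel [ 0.1679 -0.0023 -0.0056] turn 0.0003 F [ 1.3 -0.9  0.2] w 0.686 t 5.33 j7 -0.2
74 [ 0.5729315  -0.11294055] [ 0.5903403  -0.08564787]
[ 0.24903297  0.968495    0.58195233 -0.09900872] 75.5797
pos [ 0.5715 -0.1548  0.1697] jawyaw -13.98 rel [ 0.019   0.2248 -0.0876] turn 0.6286 F [-0.5 -0.2 -1. ] w 0.683 t 5.38 j7 -0.2
pos [ 0.5715 -0.1548  0.1697] jawyaw -13.98 rel [ 0.019   0.2248 -0.0876] turn -0.244 F [-0.5 -0.2 -1. ] w 0.683 t 5.38 j7 -0.2
```

View pics/c_scene.png

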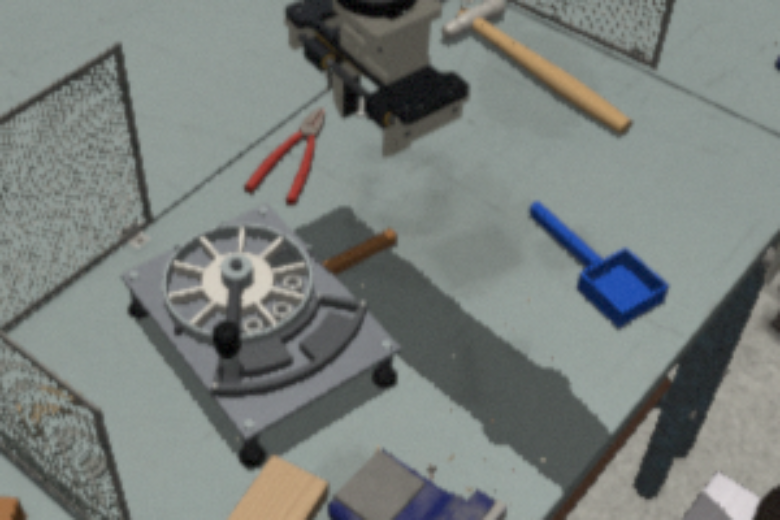

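The tray stands with its pan under the deck, handle at (360,250). The handle line extrapolates to the outlet within 1 mm. Next, over the knob with the jaws radial.

>>> {"fn": "move_arm", "kwargs": {"steps": "0 0.03 -0.012 0.09 80;0 0.065 -0.025 0.18 80;0 0.1 -0.039 0.28 80;0 0.135 -0.053 0.38 80;0 0.17 -0.066 0.48 80;0 0.2 -0.078 0.58 80;0 0.22 -0.0855 0.628 80;0 0.225 -0.0876 0.628 80;0 0.225 -0.0876 0.628 80;0 0.225 -0.0876 0.628 80"}}

```text
clock: 6.22
position: [0.5382, 0.0839, 0.1645]
ee_rot: [0.679, 1.462, -0.681]
force: [0.2, -0.0, -0.3]
width: 0.682
```

Run:
```python
from h import *
rel([.541,.0845,.095],-50)
for n in("top","scene"):
    d=arm.get_image(n);P=cloud(d);X,Y,Z=P[...,0],P[...,1],P[...,2]
    hsv=cv2.cvtColor(d["img"],cv2.COLOR_BGR2HSV)
    m=(Z>.01)&(Z<.03)&(X>.48)&(X<.66)&(Y>-.3)&(Y<-.085)&(hsv[...,1]>80)
    q=P[m][:,:2].astype(np.float32);print(n,len(q),q.min(0),q.max(0));l=cv2.fitLine(q,cv2.DIST_HUBER,0,.01,.01).ravel();print(l,np.degrees(np.arctan2(l[1],l[0])))
    cv2.imwrite(f'pics/d_{n}.png',cv2.resize(d['img'][120:320,130:430],None,fx=2.6,fy=2.6))
```

```text
pos [0.5382 0.0839 0.1645] jawyaw -49.9 rel [0.0695 0.0026 0.0013] turn 0.0017 F [ 0.2 -0.  -0.3] w 0.682 t 6.22 j7 -1.21
top 270 [ 0.55467945 -0.18645777] [ 0.58984905 -0.0856389 ]
[ 0.24646649  0.9691513   0.5725304  -0.13624403] 75.73148
scene 133 [ 0.554099   -0.18323076] [ 0.58246773 -0.09820277]
[ 0.21440141  0.9767456   0.56580895 -0.14750482] 77.61958
```

View pics/d_scene.png

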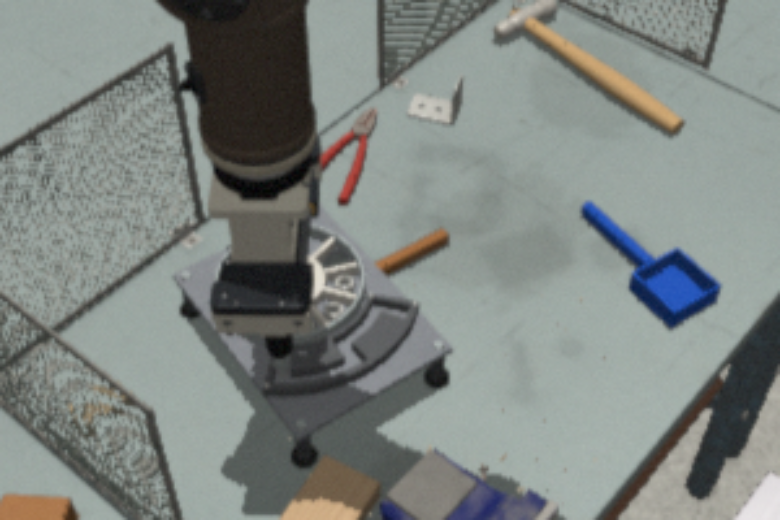

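View pics/d_top.png

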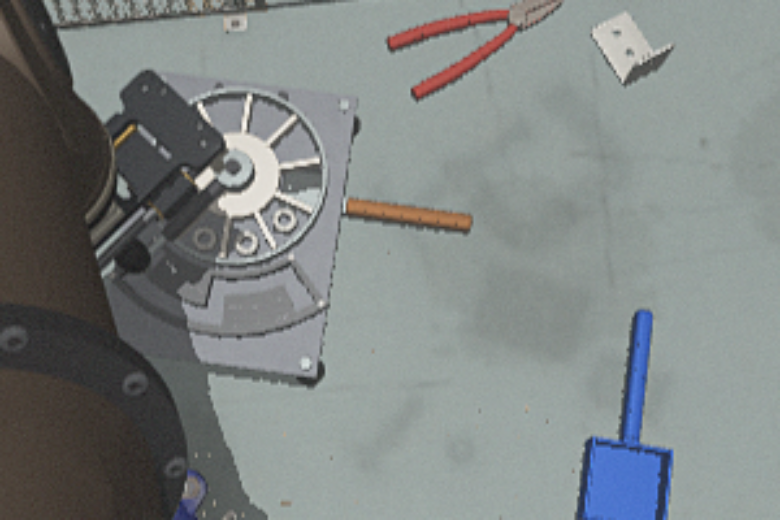

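Tray handle end measured at ≈(0.556, −0.187) against (0.561, −0.189) expected. The knob is between the fingers (top crop (130,253)). Descending on it.

>>> {"fn": "move_arm", "kwargs": {"steps": "0.02 0.0026 0.0013 0 80;0.045 0.0026 0.0013 0 80;0.06 0.0026 0.0013 0 80;0.07 0.0026 0.0013 0 80;0.07 0.0026 0.0013 0 80;0.07 0.0026 0.0013 0 80"}}

```text
clock: 6.82
position: [0.5414, 0.0846, 0.095]
ee_rot: [0.681, 1.462, -0.682]
force: [1.4, 0.3, 0.6]
width: 0.686
```

Run:
```python
from h import *
rel([.541,.0845,.095],-50)
for n in("scene",):
    d=arm.get_image(n)
    cv2.imwrite(f'pics/e_{n}.png',cv2.resize(d['img'][170:310,150:350],None,fx=3.9,fy=3.9))
```

```text
pos [0.5414 0.0846 0.095 ] jawyaw -50.04 rel [-0.     -0.0004 -0.0002] turn -0.0006 F [1.4 0.3 0.6] w 0.686 t 6.82 j7 -1.24
```

View pics/e_scene.png

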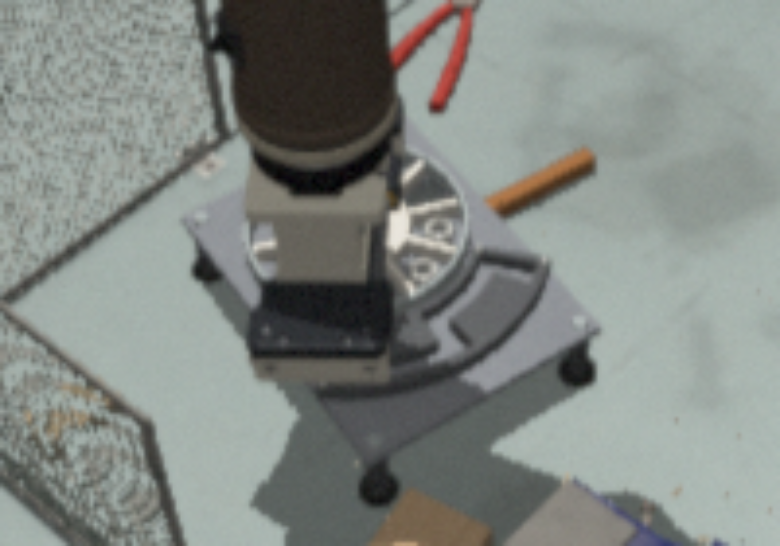

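The gripper is down around the knob at about (315,330). Closing gently.

>>> {"fn": "move_arm", "kwargs": {"steps": "0 0 0 0 130;0 0 0 0 180;0 0 0 0 255;0 0 0 0 255;0 0 0 0 255;0 0 0 0 255;0 0 0 0 255", "squeeze": 15}}

```text
clock: 7.45
position: [0.5415, 0.0856, 0.0951]
ee_rot: [0.681, 1.461, -0.681]
force: [-0.3, -0.5, 1.6]
width: 0.261
```

```bash
cat >> h.py <<'E'
AX=np.array([.609,.004]); YAW=-14.
def pol(r,a): # feeder polar -> world xy
    t=np.radians(a+YAW); return AX+r*np.array([np.cos(t),np.sin(t)])
def where():
    s=arm.observe();p=s["position"][:2]-AX; M=R.from_rotvec(s["ee_rot"]).as_matrix()
    F=s["force"]; u=p/np.hypot(*p); print("r",np.hypot(*p).round(4),"ang",round((np.degrees(np.arctan2(p[1],p[0]))-YAW)%360,2),"Frad",(F[:2]@u).round(1),"Ftan",(F[1]*u[0]-F[0]*u[1]).round(1),"Fz",F[2].round(1),"w mm",round(s["width"]*92,1),"t",round(s["clock"],2),"z",s["position"][2].round(4),"jaw",np.degrees(np.arctan2(M[1,2],M[0,2])).round(1))
E
python3 -c "
from h import *
where()"
```

```text
r 0.1059 ang 143.61 Frad -0.1 Ftan 0.6 Fz 1.6 w mm 24.0 t 7.45 z 0.0951 jaw -50.0
```

>>> {"fn": "move_arm", "kwargs": {"steps": "0 0 -0.004 0 255;0 0 -0.008 0 255;0 0 -0.011 0 255;0 0 -0.011 0 255;0 0 -0.011 0 255"}}

```text
clock: 7.87
position: [0.5339, 0.0947, 0.0951]
ee_rot: [0.68, 1.462, -0.68]
force: [0.2, 1.0, 3.9]
width: 0.258
```

```bash
python3 -c "
from h import *
where()"
```

```text
r 0.1178 ang 143.63 Frad 0.7 Ftan -0.8 Fz 3.9 w mm 23.7 t 7.87 z 0.0951 jaw -49.9
```

>>> {"fn": "move_arm", "kwargs": {"steps": "0 0 -0.001 0 255;0 0 -0.002 0 255;0 0 -0.003 0 255;0 0 -0.003 0 255"}}

```text
clock: 8.2
position: [0.5332, 0.0954, 0.0951]
ee_rot: [0.681, 1.459, -0.682]
force: [2.3, -3.7, 0.7]
width: 0.26
```

```bash
python3 -c "
from h import *
where()"
```

```text
r 0.1188 ang 143.65 Frad -4.4 Ftan 0.6 Fz 0.7 w mm 24.0 t 8.2 z 0.0951 jaw -50.0
```

The end wall is felt at a measured r≈119 mm, which matches the gate. Backing off to 117 mm and following the outer arc.

>>> {"fn": "move_arm", "kwargs": {"steps": "0 0 0.0032 0 255;0 -0.0041 0.0033 -0.035 255;0 -0.0082 0.0035 -0.07 255;0 -0.0122 0.0038 -0.105 255;0 -0.0163 0.0043 -0.14 255;0 -0.0203 0.005 -0.175 255;0 -0.0243 0.0058 -0.209 255;0 -0.0283 0.0067 -0.244 255;0 -0.0322 0.0077 -0.279 255;0 -0.0362 0.0089 -0.314 255"}}

```text
clock: 9.03
position: [0.5106, 0.0664, 0.0951]
ee_rot: [0.436, 1.526, -0.435]
force: [1.5, 0.1, 0.3]
width: 0.258
```

```bash
python3 -c "
from h import *
where()"
```

```text
r 0.1165 ang 161.62 Frad -1.2 Ftan -0.9 Fz 0.3 w mm 23.8 t 9.03 z 0.0951 jaw -31.9
```

>>> {"fn": "move_arm", "kwargs": {"steps": "0 -0.0041 0.0001 -0.035 255;0 -0.0082 0.0003 -0.07 255;0 -0.0122 0.0006 -0.105 255;0 -0.0163 0.0011 -0.14 255;0 -0.0203 0.0018 -0.175 255;0 -0.0243 0.0026 -0.209 255;0 -0.0283 0.0035 -0.244 255;0 -0.0322 0.0045 -0.279 255;0 -0.0362 0.0057 -0.314 255;0 -0.0362 0.0057 -0.314 255"}}

```text
clock: 9.87
position: [0.496, 0.032, 0.0951]
ee_rot: [0.191, 1.562, -0.191]
force: [1.3, -0.8, 2.4]
width: 0.256
```

Run:
```python
from h import *
where()
for n in("top","scene"):
    d=arm.get_image(n);o=(150,130) if n=="top" else(180,180)
    cv2.imwrite(f'pics/f_{n}.png',cv2.resize(d['img'][o[0]:o[0]+140,o[1]:o[1]+200],None,fx=3.9,fy=3.9))
where()
```

```text
r 0.1164 ang 180.08 Frad -1.5 Ftan 0.5 Fz 2.4 w mm 23.5 t 9.87 z 0.0951 jaw -13.9
r 0.1164 ang 179.81 Frad -0.6 Ftan 0.2 Fz 2.3 w mm 23.5 t 9.97 z 0.0951 jaw -14.1
```

View pics/f_top.png

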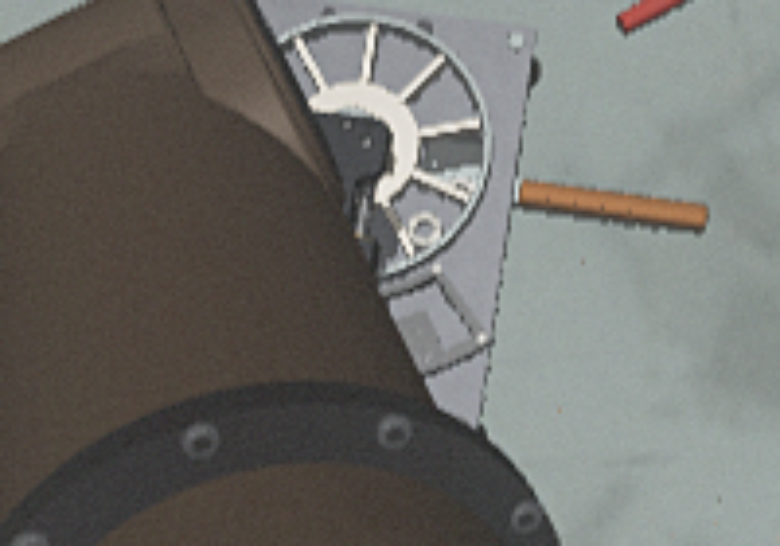

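View pics/f_scene.png

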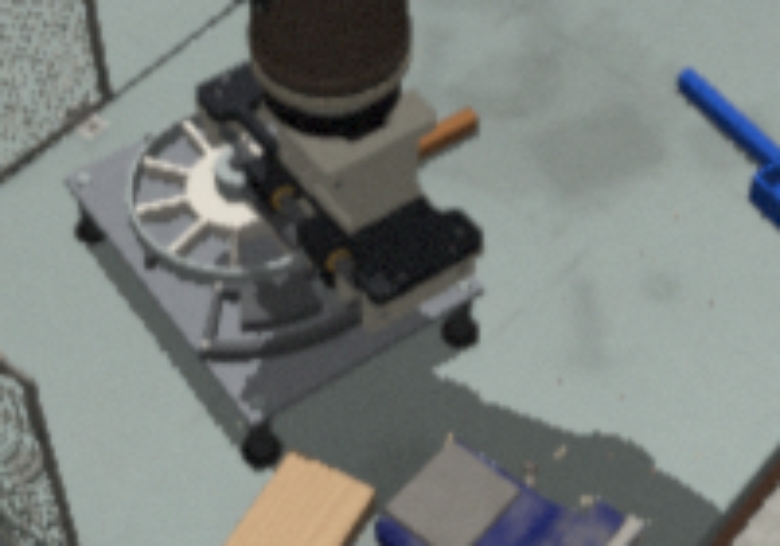

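The wheel has turned one pocket. In the top crop nut_b shows at (425,230), and the pocket over the opening at (455,180) shows no nut. I'll check by depth that nut_a has dropped.

Run:
```python
from h import *
d=arm.get_image("top");P=cloud(d)
u,v=proj(d,[.5959,-.0484,.03]);print(u,v)
u,v=int(u),int(v)
print((P[v-9:v+10:2,u-12:u+13:2,2]*1000).round(0).astype(int))
cv2.imwrite('pics/g.png',cv2.resize(d['img'][v-20:v+25,u-30:u+30],None,fx=10,fy=10,interpolation=cv2.INTER_CUBIC))
```

```text
246.3227865088041 194.82828663273438
[[69 69 69 66 64 62 57 51 52 54 71 52 56]
 [70 73 55  6  1  4  3  4  5  6 70 52 54]
 [70 72 55  2  5  1  8  0  4  7 69 55 59]
 [68 71 57  4  3  3  3  4  4  3 72 53 56]
 [71 67 50  4  1  3  2  4  6  3 70 55 52]
 [72 69 69 67  4  3  2  4  4  2 70 54 56]
 [66 52 63 69 71 67 14 17 13 70 66 54 57]
 [56 57  6  3 64 70 67 69 15 72 55 55 54]
 [55 54 53 56 54 57 63 67 69 69 55 55 56]
 [55 57 54 54 55 53 53 54 71 63 55 57 55]]
```

View pics/g.png

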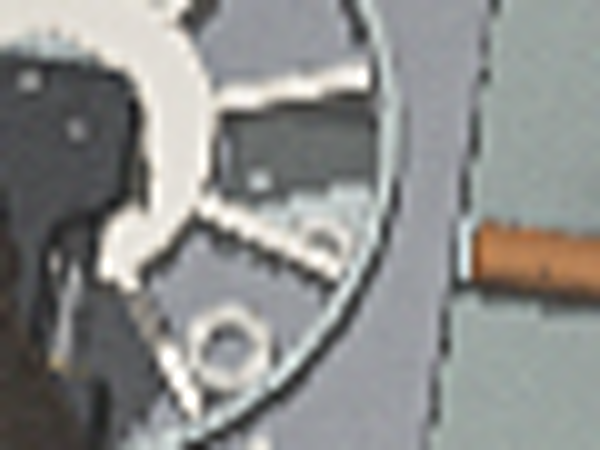

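Nut_a lies in the tray: its top is at about 14 mm, visible at (325,240). Now inward along the middle slot.

>>> {"fn": "move_arm", "kwargs": {"steps": "0 0 0.004 0 255;0 0 0.008 0 255;0 0 0.012 0 255;0 0 0.016 0 255;0 0 0.02 0 255;0 0 0.0245 0 255;0 0 0.0245 0 255;0 0 0.0245 0 255"}}

```text
clock: 10.68
position: [0.5207, 0.0265, 0.0951]
ee_rot: [0.192, 1.561, -0.192]
force: [0.3, -0.8, 4.1]
width: 0.259
```

```bash
python3 -c "
from h import *
where()"
```

```text
r 0.0911 ang 179.69 Frad -0.5 Ftan 0.8 Fz 4.1 w mm 23.8 t 10.68 z 0.0951 jaw -14.0
```

>>> {"fn": "move_arm", "kwargs": {"steps": "0 0 -0.0006 0 255;0 -0.0032 -0.0006 -0.035 255;0 -0.0064 -0.0005 -0.07 255;0 -0.0096 -0.0002 -0.105 255;0 -0.0128 0.0002 -0.14 255;0 -0.016 0.0007 -0.175 255;0 -0.0191 0.0013 -0.209 255;0 -0.0223 0.002 -0.244 255;0 -0.0254 0.0029 -0.279 255;0 -0.0284 0.0038 -0.314 255"}}

```text
clock: 11.52
position: [0.5166, -0.0017, 0.0951]
ee_rot: [-0.056, 1.57, 0.057]
force: [0.7, 0.4, 2.6]
width: 0.26
```

```bash
python3 -c "
from h import *
where()"
```

```text
r 0.0925 ang 197.51 Frad -0.7 Ftan -0.3 Fz 2.6 w mm 23.9 t 11.52 z 0.0951 jaw 4.1
```

>>> {"fn": "move_arm", "kwargs": {"steps": "0 -0.0032 0.0001 -0.035 255;0 -0.0064 0.0002 -0.07 255;0 -0.0096 0.0005 -0.105 255;0 -0.0128 0.0009 -0.14 255;0 -0.016 0.0014 -0.175 255;0 -0.0191 0.002 -0.209 255;0 -0.0223 0.0027 -0.244 255;0 -0.0254 0.0036 -0.279 255;0 -0.0284 0.0045 -0.314 255;0 -0.0284 0.0045 -0.314 255"}}

```text
clock: 12.35
position: [0.5232, -0.0305, 0.0951]
ee_rot: [-0.302, 1.55, 0.302]
force: [0.1, -2.1, 4.4]
width: 0.263
```

```bash
python3 -c "
from h import *
where()"
```

```text
r 0.0925 ang 215.89 Frad 0.6 Ftan 2.0 Fz 4.4 w mm 24.2 t 12.35 z 0.0951 jaw 22.0
```

Now straight outward to the end of the last slot.

>>> {"fn": "move_arm", "kwargs": {"steps": "0 0 -0.004 0 255;0 0 -0.008 0 255;0 0 -0.012 0 255;0 0 -0.016 0 255;0 0 -0.02 0 255;0 0 -0.024 0 255;0 0 -0.026 0 255;0 0 -0.026 0 255;0 0 -0.026 0 255"}}

```text
clock: 13.1
position: [0.4992, -0.0395, 0.0951]
ee_rot: [-0.301, 1.549, 0.301]
force: [3.5, 0.7, 1.8]
width: 0.261
```

```bash
python3 -c "
from h import *
where()
d=arm.get_image('top');P=cloud(d)
u,v=proj(d,[.5959,-.0484,.03]);u,v=int(u),int(v)
print((P[v-9:v+10:2,u-12:u+13:2,2]*1000).round(0).astype(int))
cv2.imwrite('pics/i.png',cv2.resize(d['img'][v-20:v+25,u-30:u+30],None,fx=10,fy=10,interpolation=cv2.INTER_CUBIC))
"
```

```text
r 0.1181 ang 215.61 Frad -3.5 Ftan 0.6 Fz 1.8 w mm 24.0 t 13.1 z 0.0951 jaw 22.0
[[578 578 580 581 580 581 582 582 581 582 581 580 579]
 [581 582 582 583 584 584 584 584 584 584 584 584 584]
 [584 585 586 587 586 587 588 589 588 589 587 586 588]
 [586 587 589 589 589 591 590 591 590 590 592 591 589]
 [588 590 590 593 592 593 593 593 593 595 594 593 594]
 [593 593 592 594 594 595 597 597 596 596 597 595 596]
 [594 595 595 597 597 598 597 599 599 598 598 598 598]
 [595 598 598 598 600 600 601 602 600 602 602 603 602]
 [597 599 601 602 602 602 604 605 604 603 605 605 605]
 [599 601 602 604 604 603 604 606 605 607 608 607 608]]
```

View pics/i.png

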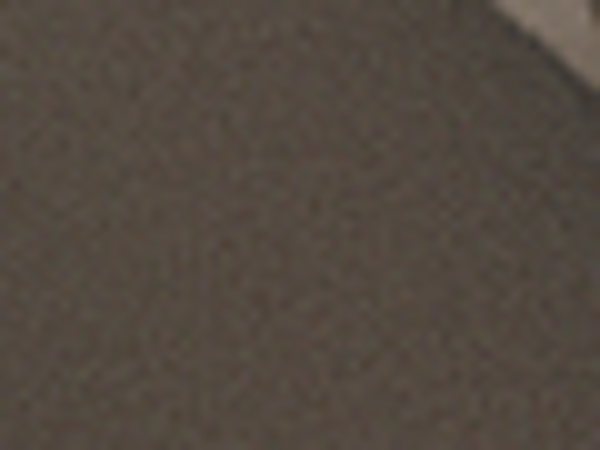

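The arm hides the feeder, but the end wall is felt: −3.5 N at r≈118 mm and 215.6°. Releasing, rising and moving aside.

>>> {"fn": "move_arm", "kwargs": {"steps": "0 0 0.0005 0 200;0 0 0.0005 0 140;0 0 0.0005 0 100;0 0 0.0005 0 80;0 0 0.0005 0 80;-0.02 0 0.0005 0 80;-0.05 0 0.0005 0 80;-0.08 0 0.0005 0 80;-0.11 0 0 0 80;-0.13 0 0 0 80"}}

```text
clock: 13.98
position: [0.4994, -0.0394, 0.2276]
ee_rot: [-0.302, 1.548, 0.301]
force: [0.3, -0.8, -0.1]
width: 0.682
```

>>> {"fn": "move_arm", "kwargs": {"steps": "0 -0.03 0 0 80;0 -0.06 0 0 80;0 -0.1 0 0 80;0 -0.14 0 0 80;0 -0.18 0 0 80;0 -0.22 0 0 80;0 -0.26 0 0 80;0 -0.29 0 0 80;0 -0.3 0 0 80;0 -0.3 0 0 80"}}

```text
clock: 14.82
position: [0.6108, -0.3212, 0.2235]
ee_rot: [-0.298, 1.552, 0.298]
force: [-1.3, 0.3, 0.0]
width: 0.688
```

Run:
```python
from h import *
where()
for n in("top","scene"):
    d=arm.get_image(n);P=cloud(d);X,Y,Z=P[...,0],P[...,1],P[...,2]
    m=(abs(X-.5)<.05)&(abs(Y+.04)<.05)&(Z>.117)&(Z<.14); q=P[m]
    if len(q): 
        p=(q.min(0)+q.max(0))/2; w=p[:2]-AX; print(n,"knob",p,np.hypot(*w),(np.degrees(np.arctan2(w[1],w[0]))+14)%360)
    hsv=cv2.cvtColor(d["img"],cv2.COLOR_BGR2HSV)
    m=(Z>.01)&(Z<.03)&(X>.48)&(X<.66)&(Y>-.3)&(Y<-.085)&(hsv[...,1]>80)
    q=P[m][:,:2].astype(np.float32)
    if len(q)>5: print(n,len(q),q.min(0),q.max(0));l=cv2.fitLine(q,cv2.DIST_HUBER,0,.01,.01).ravel();print(l,np.degrees(np.arctan2(l[1],l[0])))
    cv2.imwrite(f'pics/k_{n}.png',d['img'])
    if n=="top":
        u,v=proj(d,[.5959,-.0484,.03]);u,v=int(u),int(v)
        print((P[v-11:v+12:2,u-12:u+13:2,2]*1000).round(0).astype(int))
        cv2.imwrite('pics/k.png',cv2.resize(d['img'][v-45:v+45,u-80:u+40],None,fx=6.5,fy=6.5,interpolation=cv2.INTER_CUBIC))
```

```text
r 0.3252 ang 284.32 Frad -0.4 Ftan -1.3 Fz 0.0 w mm 63.3 t 14.82 z 0.2235 jaw 21.8
top knob [ 0.49791186 -0.04008834  0.12292192] 0.11951717925161928 215.64699307072758
top 266 [ 0.5551013  -0.18652277] [ 0.5920921  -0.08564357]
[ 0.24708049  0.968995    0.57268053 -0.13606417] 75.695175
[[68 70 70 68 69 68 68 69 65 69 70 56 53]
 [67 71 68 67 65 65 61 57 51 53 69 55 52]
 [71 71 58  4  4  4  5  6  3  4 70 54 54]
 [67 70 57  5  3  3  4  5  2 16 72 54 56]
 [70 71 57  3  6  5  2  3 10 21 74 55 56]
 [72 68 52  5  5  5  1  2  9 20 72 58 54]
 [69 69 70  1  2  1  3  6  2  4 70 57 55]
 [61 57 63 67 70 68 12 12 15 70 63 53 58]
 [56 55  3  1 65 70 73 67 14 73 54 53 55]
 [54 56 57 53 53 54 62 69 71 72 53 53 54]
 [53 56 53 55 57 56 52 56 71 58 52 52 56]
 [52 65 64 64 54 53 55 74 69 56 57 56 55]]
scene knob [ 0.49713768 -0.03838208  0.1230755 ] 0.11962198766278 214.75055196812065
scene 143 [ 0.5553553  -0.18490472] [ 0.58258295 -0.09779727]
[ 0.25206575  0.96771014  0.56641906 -0.14212526] 75.40021
```

View pics/k.png

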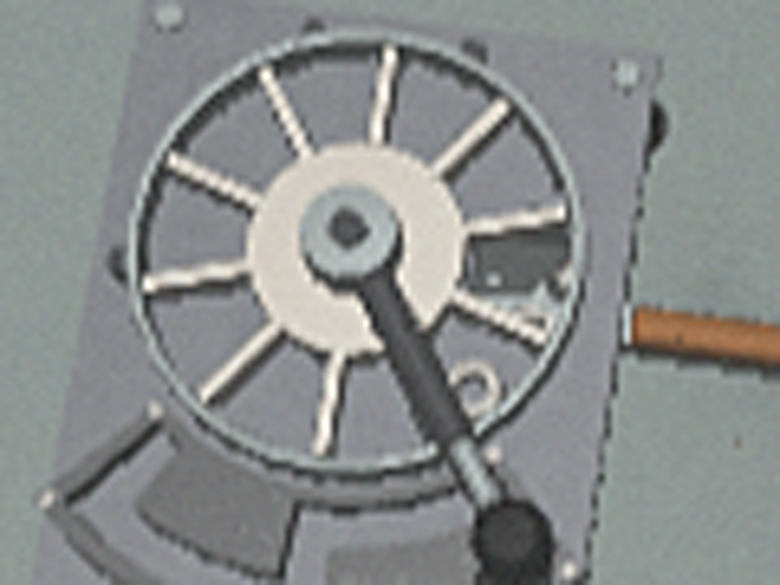

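View pics/k_scene.png

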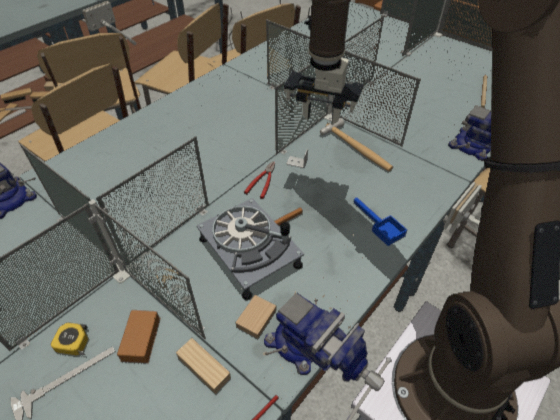

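Two things show in the tray opening: nut_a low at about (540,315) in the crop, and another object at (565,280) reaching about 20 mm. Nut_c is still in its pocket at (475,388). I'll let it settle and check where nut_b lies.

>>> {"fn": "move_arm", "kwargs": {"steps": "0 0 0 0 80;0 0 0 0 80;0 0 0 0 80;0 0 0 0 80;0 0 0 0 80;0 0 0 0 80"}}

```text
clock: 15.42
position: [0.6114, -0.3176, 0.2252]
ee_rot: [-0.302, 1.55, 0.301]
force: [-0.7, 0.8, 1.0]
width: 0.683
```

Run:
```python
from h import *
c=np.radians(-14);Rf=np.array([[np.cos(c),-np.sin(c)],[np.sin(c),np.cos(c)]])
ims=[]
for k in range(3):
    d=arm.get_image("top");ims.append(d["img"].astype(float));P=cloud(d)
f=P.copy();f[...,:2]=(P[...,:2]-AX)@Rf
m=(P[...,2]>.0075)&(P[...,2]<.03)&(abs(f[...,0])<.035)&(f[...,1]<-.01)&(f[...,1]>-.087)
for v,u in zip(*np.where(m)): print(u,v,(f[v,u]*1000).round(0).astype(int))
im=np.mean(ims,0).astype(np.uint8)
cv2.imwrite('pics/m.png',cv2.resize(im[175:220,220:275],None,fx=13,fy=13,interpolation=cv2.INTER_CUBIC))
```

```text
263 186 [ 30 -86  11]
263 187 [ 28 -87  11]
248 189 [ 20 -54   8]
252 189 [ 19 -63  13]
253 189 [ 18 -66  18]
251 190 [ 16 -61  15]
252 190 [ 15 -64  22]
253 190 [ 15 -66  22]
250 191 [ 14 -59  15]
251 191 [ 12 -62  22]
252 191 [ 12 -64  22]
253 191 [ 12 -67  24]
251 192 [ 11 -62  18]
252 192 [ 11 -65  20]
253 192 [ 11 -67  21]
251 193 [ 10 -62  11]
252 193 [  8 -65  21]
262 193 [ 14 -86  11]
252 194 [  9 -64   8]
262 194 [ 12 -87   8]
245 195 [  5 -49   8]
246 196 [  2 -52  11]
247 196 [  1 -54  14]
248 196 [  2 -57  15]
249 196 [  2 -59  14]
250 196 [  3 -61  11]
245 197 [ -1 -50  13]
246 197 [ -1 -52  14]
247 197 [ -1 -55  17]
248 197 [  0 -57  12]
249 197 [  0 -59  14]
250 197 [  0 -61  15]
247 198 [ -2 -55  10]
248 198 [ -2 -57  10]
249 198 [ -2 -59  14]
250 198 [ -2 -62  13]
251 198 [ -2 -64  15]
250 199 [ -4 -62  14]
251 199 [ -3 -64  11]
260 207 [-19 -86  10]
260 208 [-21 -87   8]
```

View pics/m.png

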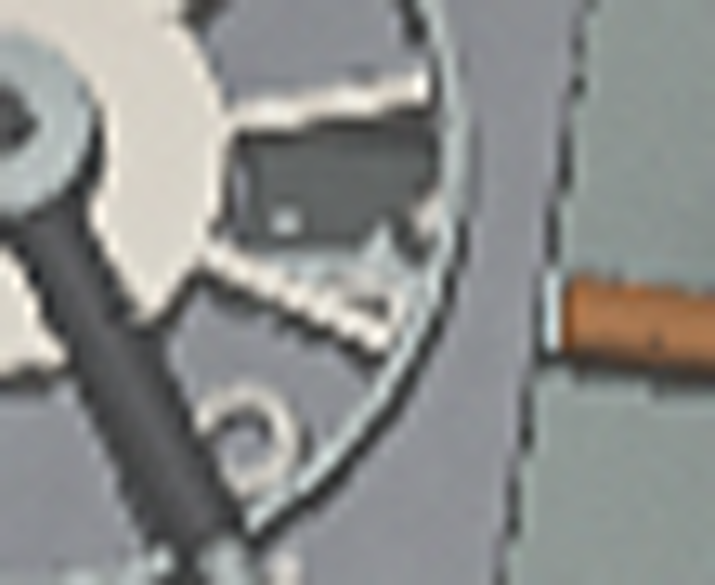

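Nut_b is at rest, tilted, at feeder (13, −64) mm. That is about 16 mm from the pan's centre and under 25 mm high, so it is inside the pan and within limits, and unchanged between looks. The tray handle has not shifted. Handing in.

```bash
python3 -c "
from h import *
print(arm.sign_off())"
```

```text
the job is handed in; nothing more can be done
None
```

I set the tray under the spout, took the lever through the whole gate to the end of the last slot, and handed the job in at about 15.6 s of the 51 s allowed. The hand-in reports no verdict.

- **Tray:** I carried it in by its handle and set it down. The handle line points within about 1 mm of the spout centre in x, the handle's end was within about 6 mm of where it should be, and it did not shift while the lever moved.
- **Lever:** The pin touched the end wall of the last slot with about 3.5 N at r ≈ 118 mm. After release the cameras put the knob at about 119.5 mm and 214.8° to 215.6°, so the wheel is at about 1.24 to 1.25 rad. The two views differ by 0.9°, but both are inside the 1.20 to 1.32 limit.
- **Nuts:** Nut_a dropped into the pan at the middle slot while nut_b was still in the wheel. Nut_b is also in the pan, about 16 mm from its centre, but it lies tilted or on edge (top at about 24 mm) rather than flat. It showed in the same place 0.6 s apart, so I judged it at rest. Nut_c is still in its pocket.
- **Bystanders and robot:** The pliers, bracket and offcut looked unmoved in the pictures; I did not measure them. The gripper was clear of everything at hand-in.

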